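Fold the sack clips and put them away in their case

TASK

Two white sack clips, a long one and a short one, lie open on the storeroom bench. Fold each one shut and lay it flat in the compartment of the wooden case that is made for its length; let go of them there, and leave the jars and the other things where they are.

Things in the scene. Friction and masses are not known exactly. Their poses are not given: they have to be found in the camera images.
- clip_long: Long loose sack clip, open as a flat-lying V: two white plastic bars 14 mm thick, 24 tall, joined at one end by an upright hinge pin. Folded: 180 long, 29 wide, 24 tall. Frame of the first bar: origin under the middle of the FOLDED clip, x from hinge to tip, z up; pin at x = -77, y = 0; first bar fills y = -14.5 to -0.5 up to x = +90 mm. About 138 g.
- clip_long_arm (a joint): Opening of the long clip, rad: 0 = folded, bars together; starts 0.7 to 1.1. The second bar mirrors the first and opens counter-clockwise from above (to the first bar's +y side); the V's bisector points at the clip's yaw plus half this angle. Stiff hinge (0.03 N m), stays where put. Squeezing both bars between the fingers near the hinge folds it.
- clip_long_hinge (a point): The hinge pin of the long clip, at its underside (24 mm below its top); axes as the clip's. The knuckle around it has a radius of 13 mm.
- clip_short: Short loose sack clip, open as a flat-lying V: two white plastic bars 14 mm thick, 24 tall, joined at one end by an upright hinge pin. Folded: 130 long, 29 wide, 24 tall. Frame of the first bar: origin under the middle of the FOLDED clip, x from hinge to tip, z up; pin at x = -52, y = 0; first bar fills y = -14.5 to -0.5 up to x = +65 mm. About 100 g.
- clip_short_arm (a joint): Opening of the short clip, rad: 0 = folded, bars together; starts 0.7 to 1.1. The second bar mirrors the first and opens counter-clockwise from above (to the first bar's +y side); the V's bisector points at the clip's yaw plus half this angle. Stiff hinge (0.03 N m), stays where put. Squeezing both bars between the fingers near the hinge folds it.
- clip_short_hinge (a point): The hinge pin of the short clip, at its underside (24 mm below its top); axes as the clip's. The knuckle around it has a radius of 13 mm.
- case: Wooden case fixed to the table, 212 (x) x 154 (y) mm, open on top; origin under its centre, z up. Floor at z = 6, walls 6 thick with tops at z = 30 mm. Two compartments along x: the long clip's on the +y side, the short clip's on the -y side, 40 wide, so a clip fits only folded, either end first. Side walls are missing at each middle for the fingers; nearer the ends fingers do not fit.
- slot_long (a point): Centre of the floor of the long clip's compartment, 200 x 40 mm inside, at x = 0, y = +45 mm, z = 6 mm of the case; axes as the case's. Its side walls are missing for the middle 80 mm.
- slot_short (a point): Centre of the floor of the short clip's compartment, 148 x 40 mm inside, at x = -26 mm, y = -45 mm, z = 6 mm of the case; axes as the case's. Its side walls are missing for the middle 64 mm.
- cork: Bystander: cork bung, 32 mm across and 22 mm tall, standing in the small square compartment of the case next to the end of the short one. Origin under its centre.
- jar_honey: Bystander: amber jar with brass cap, 72 mm across, 100 mm tall, beyond the clips. Origin under its centre.
- jar_dark: Bystander: dark jar with black cap, 64 mm across, 85 mm tall, beyond the clips. Origin under its centre.
- jar_low: Bystander: low amber jar with white cap, 76 mm across, 62 mm tall, beyond the clips. Origin under its centre.
- jar_lid: Bystander: loose brass jar lid, 66 mm across, 14 mm tall, on the robot's side of the clips. Origin under its centre.
- tape_roll: Bystander: cardboard roll core, 84 mm across, 24 mm tall, on the robot's side of the clips. Origin under its centre.
Not all that is in view belongs to the job. Leave any turquoise look-alike of the clip_short alone.

How it is judged:
At the end, for the whole second after the job is handed in: Each clip lies at rest in the compartment of its own length: folded (under 0.1 rad), its middle within 18 mm of the compartment's centre, flat on the floor (5 mm in height, 0.08 rad of level) and along it within 0.15 rad, either end first (value of joint each of clip_long_arm, clip_short_arm below 0.1 rad and horizontal distance between clip_long and slot_long below 0.018 m and z of clip_long in the frame of slot_long between -0.005 and 0.005 m and angle between each of clip_long, clip_short's own z axis and vertical below 0.08 rad and angle between the x axis of clip_long and the x axis of slot_long, either way round below 0.15 rad and linear speed of each of clip_long, clip_short below 0.02 m/s and horizontal distance between clip_short and slot_short below 0.018 m and z of clip_short in the frame of slot_short between -0.005 and 0.005 m and angle between the x axis of clip_short and the x axis of slot_short, either way round below 0.15 rad); the robot touches nothing.
It fails at once if a jar is moved more than 30 mm or knocked over (distance of any of jar_honey, jar_dark, jar_low from where it was at the start of the episode above 0.03 m or angle between any of jar_honey, jar_dark, jar_low's own z axis and vertical above 0.5 rad).
It fails at once if the cork, jar lid or roll is moved more than 30 mm or tipped over (distance of any of cork, jar_lid, tape_roll from where it was at the start of the episode above 0.03 m or angle between any of cork, jar_lid, tape_roll's own z axis and vertical above 0.5 rad).
It also fails if it takes over 64 s, if anything falls off the work surface, if the arm or the gripper's body presses on something with over 40 N, if the wrist force passes 120 N, or if a joint passes its speed limit or range.

ROBOT

A 6-joint arm with a two-finger parallel gripper is mounted at the origin on the work surface. World frame = base frame: x ahead of the robot, y to its left, z up, the work surface at z = 0. Lengths are in m, angles in rad, forces in N, time in s.
With the tool pointing down it reaches from about 0.3 to 0.775 m from the base axis. Payload 14.6 kg.
Tool frame: the origin (TCP) lies midway between the tips of the shut fingers; the grasp point (between the pads) lies 19 mm behind it; z points along the fingers, y is the line along which they close (so a half turn about z gives the same grasp; the last joint's range is limited). The gripper opens to 85 mm and grips with 20 to 120 N. Pads are 22 mm wide; open, the fingers measure 114 mm over their backs; the gripper's body (76 mm by 85 mm) begins 54 mm behind the grasp point. The pads swing forward as they close: fully open they stand 13 mm farther back than shut.
Start: joints at [1.228, 0.3, 1.521, -0, 1.321, -0.067], TCP at [0.15, 0.529, 0.203] pointing down, gripper open.
Joint ranges: [-3.03, 3.03], [-0.79, 2.21], [0.23, 2.52], [-1.04, 4.18], [0, 3.07], [-2.55, 2.55]. Speed limits (rad/s): [2.22, 2.22, 2.57, 3.14, 3.14, 3.14].

INTERFACE

Orientations are given as a rotation vector (axis times angle).
In Python, from rig import monitor, eyes, robot gives the robot as it stands. The module is installed in compiled form; this text tells all that it offers.
- The arm moves only by the shell command python3 -m jog 'ROWS' [FORCE]. ROWS is JSON, a list of rows, each an object of numbers: "x", "y", "z": the shift along the tool's x, y, z in m; "twist": the turn about the tool's z in rad; "jaw": the finger opening in m, from 0 to 0.0854. A call has 1 to 8 rows; each row shifts and turns the commanded pose from where the row before left it, along the tool's axes as they then stand; what a row does not reach is not made up. A row lasts 1/10 s, in which the tool goes at most 50 mm and 8.59 degrees, less where a joint would pass 70% of its speed; a pose out of reach is approached as far as the arm can. A call with a gripper value outside its range is refused whole. The fingers move at their own pace and stop on an object; FORCE is the grip in N (left out, the last holds). Time passes only in rows, so rows that do not move let the fingers close. It gives the time, the measured TCP pose, the force, the opening and the grip force at its end, in the units of the state.
- monitor.sense(): the state, without advancing time (a new reading comes with each control period).
- eyes.read_camera(name): name is "scene" or "top" or "wrist"; returns a dict with "color" (480x640x3 uint8, blue, green, red), "intrinsics" (3x3 intrinsics, pixels), "extrinsics" (4x4, takes a point from world to camera coordinates). Camera axes: x right, y down, z forward; pixel columns grow to the right and rows downward; lengths in m; the calibration is good to about 2 mm. A picture is of the moment at which its call begins. There is no depth.
- robot.close_job(): hands the job in; it is judged then, once.
The state is a dict: "time_s": time; "q": joint angles; "joint_vel": joint speeds; "tau": joint torques, N m; "eef_pos": TCP position; "ee_rot": TCP orientation; "wrist_force": force on the tool from outside, world axes, zero at the start; "wrist_torque": the same for the moment, N m; "finger_gap": opening from 0.0 (shut) to 1.0 (fully open); "grip_force": force on a finger pad.
Only numpy, scipy, OpenCV 4.12 (cv2) and the standard library are available. Lean on these libraries where they do the work, as an engineer would, in place of code of your own. Each camera call takes 0.05 s, during which the arm holds its last target. There are 200 camera calls.

## Working session

There is one attempt and no reset: what is moved stays moved. The work goes in short steps, Python scripts to look and compute and a shell command to move; the robot and the scene stay as the last step left them, time stands still between calls to the robot, and variables do not carry over. Pictures are saved under pics/ and viewed, at most 10 in all, crops included, and the job is handed in when it is done.

```bash
mkdir -p pics
cat > h.py <<'E'
import numpy as np, cv2
from scipy.spatial.transform import Rotation as R
from rig import monitor, eyes, robot
def cam(n):
    c=eyes.read_camera(n); return np.array(c["color"]),np.array(c["intrinsics"]),np.array(c["extrinsics"])
def ray(px,K,E,z):
    px=np.atleast_2d(np.asarray(px,float)); d=np.c_[px,np.ones(len(px))]@np.linalg.inv(K).T@E[:3,:3]
    o=-E[:3,:3].T@E[:3,3]; return o+d*((z-o[2])/d[:,2])[:,None]
def proj(P,K,E):
    P=np.atleast_2d(P); c=P@E[:3,:3].T+E[:3,3]; p=c@K.T; return p[:,:2]/p[:,2:]
def tool():
    s=monitor.sense(); return np.array(s["eef_pos"]),R.from_rotvec(s["ee_rot"]).as_matrix(),s
E
python3 - <<'E'
from h import *
for n in["top","scene"]:
    im,K,E=cam(n); cv2.imwrite(f"pics/{n}0.png",im); print(n,K.round(1).tolist(),E.round(3).tolist())
p,M,s=tool(); print(p,M.round(3),s["finger_gap"])
E
```

```text
top [[520.6, 0.0, 317.0], [0.0, 520.6, 240.9], [0.0, 0.0, 1.0]] [[-0.005, -1.0, 0.001, 0.014], [-0.993, 0.005, -0.114, 0.588], [0.114, -0.001, -0.993, 1.054], [0.0, 0.0, 0.0, 1.0]]
scene [[501.8, 0.0, 319.8], [0.0, 501.8, 239.0], [0.0, 0.0, 1.0]] [[0.471, 0.882, -0.014, -0.306], [0.688, -0.377, -0.619, -0.353], [-0.552, 0.282, -0.785, 1.332], [0.0, 0.0, 0.0, 1.0]]
[0.14968498 0.5289905  0.20215455] [[-0.962  0.272 -0.   ]
 [ 0.272  0.962 -0.001]
 [ 0.    -0.001 -1.   ]] 1.0019784916698802
```

View pics/top0.png

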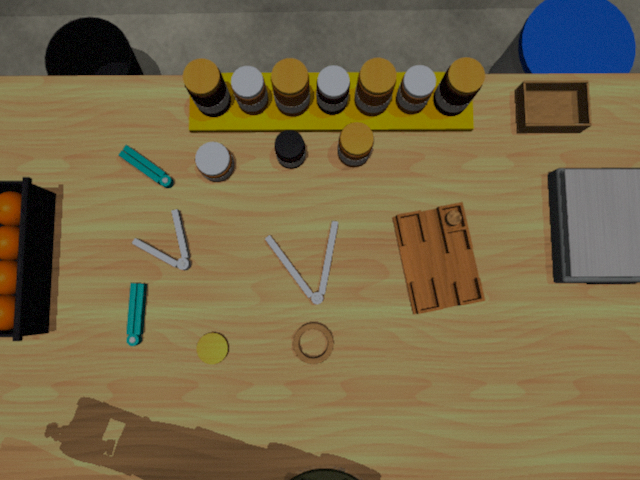

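View pics/scene0.png

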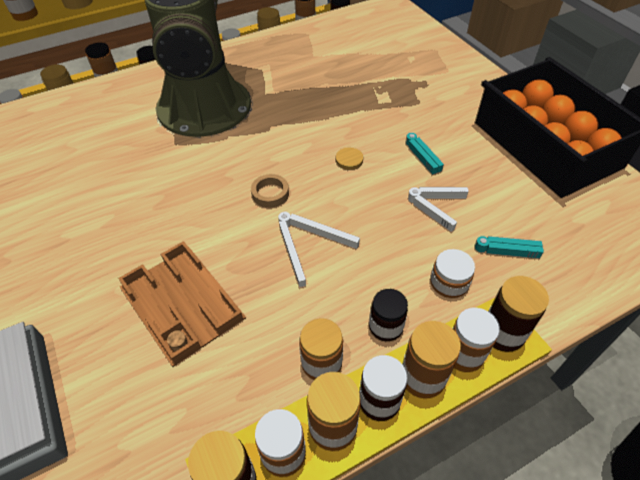

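The top view shows two white open V clips. The long one has its hinge at (317,298), the short one at (183,264). The case is around (440,258), with the cork at (454,218) marking its +x, short-compartment end.
Short-clip candidates are white open at (183,264), turquoise at (147,166) and turquoise at (135,313). Only the white one fits the description. I'll confirm it in one crop and measure at the same time.

```bash
cat >> h.py <<'E'
def clip(im,K,E,box,L,z=0.024):
    """white V in box -> pin, yaw of first bar, opening"""
    x0,y0,x1,y1=box; h=cv2.cvtColor(im,cv2.COLOR_BGR2HSV)
    m=((h[...,1]<45)&(h[...,2]>140)).astype(np.uint8); k=np.zeros_like(m); k[y0:y1,x0:x1]=m[y0:y1,x0:x1]
    n,lab,st,_=cv2.connectedComponentsWithStats(k); k=lab==1+st[1:,4].argmax()
    P=ray(np.argwhere(k)[:,::-1],K,E,z)[:,:2]
    t=cv2.minEnclosingTriangle(P.astype(np.float32).reshape(-1,1,2))[1].reshape(3,2)
    s=[np.linalg.norm(t[(i+1)%3]-t[(i+2)%3]) for i in range(3)]
    a=t[int(np.argmin(s))] if L else t[0]
    b=P.mean(0)-a; b/=np.linalg.norm(b)
    for it in range(3):
        r=P-a; u=r@b; v=b[0]*r[:,1]-b[1]*r[:,0]; l=[]
        for sg in(-1,1):
            q=P[(u>0.045)&(v*sg>0)].astype(np.float32)
            vx,vy,cx,cy=cv2.fitLine(q,cv2.DIST_HUBER,0,1e-4,1e-4).ravel(); d=np.array([vx,vy]); d*=np.sign(d@b)
            nn=np.array([-d[1],d[0]])*-sg; l.append((d,np.array([cx,cy])+0.0075*nn,nn))
        A=np.array([l[0][2],l[1][2]]); pin=np.linalg.solve(A,[l[0][2]@l[0][1],l[1][2]@l[1][1]])
        b=l[0][0]+l[1][0]; b/=np.linalg.norm(b); a=pin-0.02*b
    y=[np.arctan2(d[1],d[0]) for d,_,_ in l]
    ext=[((P-pin)@d).max() for d,_,_ in l]
    return pin,y[0],(y[1]-y[0]+np.pi)%(2*np.pi)-np.pi,b,ext,k.sum()
E
python3 - <<'E'
from h import *
im,K,E=cam("top")
for n,box in(("long",(255,210,350,315)),("short",(122,200,200,280))):
    pin,y,a,b,ext,c=clip(im,K,E,box,1); print(n,"pin",pin.round(4),"yaw",round(y,3),"open",round(a,3),"bis",b.round(3),"len",np.round(ext,3),c)
A=cv2.resize(im[190:330,115:215],None,fx=4,fy=4,interpolation=2)[:560]
B=cv2.resize(im[195:322,385:495],None,fx=3.6,fy=3.6,interpolation=2)
o=np.zeros((600,800,3),np.uint8); o[:A.shape[0],:A.shape[1]]=A; o[:B.shape[0],400:400+B.shape[1]]=B
cv2.imwrite("pics/crop.png",o)
E
```

```text
long pin [0.4706 0.013 ] yaw -0.196 open 0.833 bis [0.976 0.219] len [0.164 0.165] 818
short pin [0.5438 0.2951] yaw 0.242 open 0.83 bis [0.792 0.611] len [0.116 0.115] 577
```

View pics/crop.png

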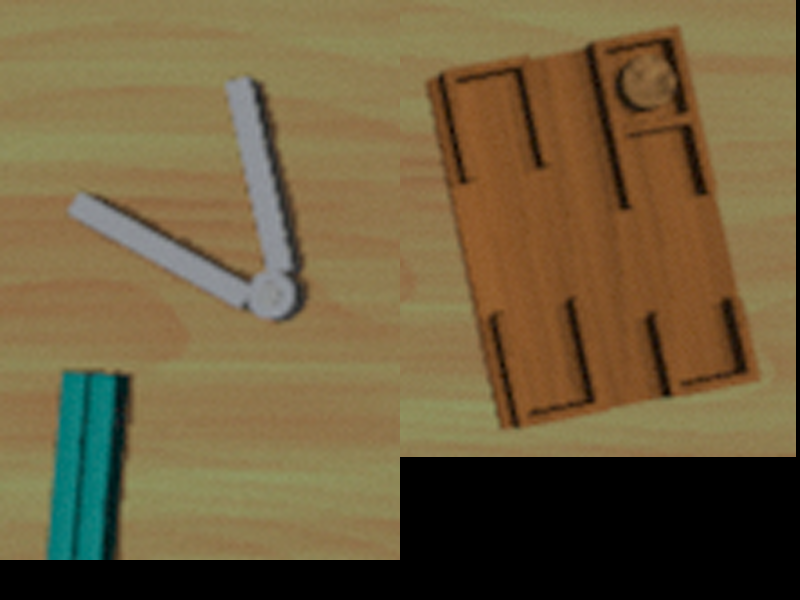

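The crop confirms the white short clip, separate from the turquoise ones. In source pixels the case corners are about (394,217), (463,203), (485,300) and (414,314), with the cork at the top right.

```bash
cat >> h.py <<'E'
def plan(target,ydir):
    """twist first, then shift along the twisted tool axes"""
    p,M,s=tool(); y=np.r_[np.asarray(ydir,float)[:2],0]; y/=np.linalg.norm(y)
    if y@M[:,1]<0: y=-y
    tw=np.arctan2(y@-M[:,0],y@M[:,1]); N=M@R.from_rotvec([0,0,tw]).as_matrix()
    d=N.T@(np.asarray(target)-p)
    print("t",round(s["time_s"],2),"tcp",p.round(4),"twist",round(tw,3),"shift",d.round(4),"q6",round(s["q"][5],2),"gap mm",round(s["finger_gap"]*85.4,1))
E
python3 - <<'E'
from h import *
im,K,E=cam("top")
C=ray([[393.9,216.7],[462.8,202.8],[485,300],[414.2,313.9]],K,E,.03)[:,:2]
c=C.mean(0); d=(C[0]+C[1]-C[2]-C[3]); yaw=np.arctan2(d[1],d[0]); w=C[0]+C[3]-C[1]-C[2]
print("case",c.round(4),yaw.round(4),np.arctan2(-w[0],w[1]),"len",np.linalg.norm(d)/2,np.linalg.norm(w)/2)
Rz=np.array([[np.cos(yaw),-np.sin(yaw)],[np.sin(yaw),np.cos(yaw)]])
print("slotL",c+Rz@[0,.045],"slotS",c+Rz@[-.026,-.045])
b=np.array([.976,.219]); plan(np.r_[np.array([.4706,.013])+.038*b,.10],[-b[1],b[0]])
E
```

```text
case [ 0.5517 -0.2431] 0.1842 0.19120350303266456 len 0.20735739648539836 0.1496048860727298
slotL [ 0.54350733 -0.19886947] slotS [ 0.53442764 -0.29210873]
t 0.2 tcp [0.1497 0.5291 0.2023] twist -0.497 shift [-0.2381 -0.5737  0.1026] q6 -0.07 gap mm 85.7
```

```bash
python3 -m jog '[{"twist":-0.124},{"twist":-0.124},{"twist":-0.124},{"twist":-0.125},{"x":-0.012,"y":-0.0287},{"x":-0.012,"y":-0.0287},{"x":-0.012,"y":-0.0287},{"x":-0.012,"y":-0.0287}]' 30
python3 -m jog '[{"x":-0.012,"y":-0.0287},{"x":-0.012,"y":-0.0287},{"x":-0.012,"y":-0.0287},{"x":-0.012,"y":-0.0287},{"x":-0.012,"y":-0.0287},{"x":-0.012,"y":-0.0287},{"x":-0.012,"y":-0.0287},{"x":-0.012,"y":-0.0287}]'
python3 -m jog '[{"x":-0.012,"y":-0.0287},{"x":-0.012,"y":-0.0287},{"x":-0.012,"y":-0.0287},{"x":-0.012,"y":-0.0287},{"x":-0.012,"y":-0.0287,"z":0.02},{"x":-0.012,"y":-0.0287,"z":0.02},{"x":-0.012,"y":-0.0287,"z":0.02},{"z":0.02}]'
python3 -m jog '[{"x":-0.012,"y":-0.0287},{"z":0.0}]'
python3 - <<'E'
from h import *
b=np.array([.976,.219]); plan(np.r_[np.array([.4706,.013])+.038*b,.004],[-b[1],b[0]])
im,K,E=cam("wrist"); cv2.imwrite("pics/w1.png",im)
print(clip(im,K,E,(0,0,640,480),1))
print(proj([.4706,.013,.024],K,E),proj([.5706,-.0069,.024],K,E))
E
```

```text
t 0.2 tcp [0.1497 0.5291 0.2023] twist -0.497 shift [-0.2382 -0.5737  0.1986] q6 -0.07 gap mm 85.7invalid input at $[0]: expected keys x, y, z, twist, jaw
invalid input at $[0]: expected keys x, y, z, twist, jaw
invalid input at $[0]: expected keys x, y, z, twist, jaw
invalid input at $[0]: expected keys x, y, z, twist, jaw
Traceback (most recent call last):
  File "h.py", line 17, in clip
    n,lab,st,_=cv2.connectedComponentsWithStats(k); k=lab==1+st[1:,4].argmax()
                                                             ~~~~~~~~~~~~~~~^^
ValueError: attempt to get argmax of an empty sequence
```

View pics/w1.png

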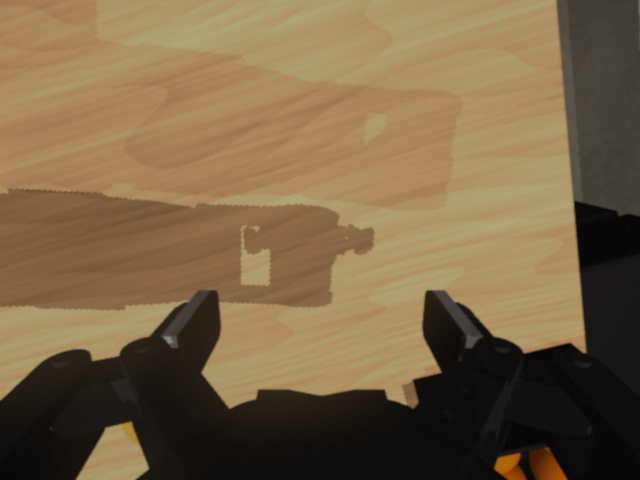

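The rows were refused because every key is required, so the arm hasn't moved. The wrist picture shows only bare table between the fingers. I'll retype them with all keys.

```bash
python3 -m jog '[{"x":0,"y":0,"z":0,"twist":-0.124,"jaw":0.085},{"x":0,"y":0,"z":0,"twist":-0.124,"jaw":0.085},{"x":0,"y":0,"z":0,"twist":-0.124,"jaw":0.085},{"x":0,"y":0,"z":0,"twist":-0.125,"jaw":0.085},{"x":-0.017,"y":-0.041,"z":0,"twist":0,"jaw":0.085},{"x":-0.017,"y":-0.041,"z":0,"twist":0,"jaw":0.085},{"x":-0.017,"y":-0.041,"z":0,"twist":0,"jaw":0.085},{"x":-0.017,"y":-0.041,"z":0,"twist":0,"jaw":0.085}]' 30
python3 -m jog '[{"x":-0.017,"y":-0.041,"z":0,"twist":0,"jaw":0.085},{"x":-0.017,"y":-0.041,"z":0,"twist":0,"jaw":0.085},{"x":-0.017,"y":-0.041,"z":0,"twist":0,"jaw":0.085},{"x":-0.017,"y":-0.041,"z":0,"twist":0,"jaw":0.085},{"x":-0.017,"y":-0.041,"z":0,"twist":0,"jaw":0.085},{"x":-0.017,"y":-0.041,"z":0,"twist":0,"jaw":0.085},{"x":-0.017,"y":-0.041,"z":0,"twist":0,"jaw":0.085},{"x":-0.017,"y":-0.041,"z":0,"twist":0,"jaw":0.085}]'
python3 -m jog '[{"x":-0.017,"y":-0.041,"z":0.02,"twist":0,"jaw":0.085},{"x":-0.017,"y":-0.041,"z":0.02,"twist":0,"jaw":0.085},{"x":0,"y":0,"z":0.02,"twist":0,"jaw":0.085},{"x":0,"y":0,"z":0,"twist":0,"jaw":0.085}]'
python3 - <<'E'
from h import *
b=np.array([.976,.219]); plan(np.r_[np.array([.4706,.013])+.038*b,.004],[-b[1],b[0]])
im,K,E=cam("wrist"); cv2.imwrite("pics/w2.png",im)
print(proj([.4706,.013,.024],K,E),proj([.5706,-.0069,.024],K,E))
print(clip(im,K,E,(0,0,640,480),1))
E
```

```text
time_s: 1.05
eef_pos: [0.2527, 0.3826, 0.2026]
ee_rot: [-0.347, 3.122, -0.0]
wrist_force: [0.9, -0.4, -0.1]
finger_gap: 0.995
grip_force: 0.0
time_s: 1.85
eef_pos: [0.4575, 0.0922, 0.2028]
ee_rot: [-0.347, 3.122, 0.0]
wrist_force: [1.1, 1.4, 0.1]
finger_gap: 0.995
grip_force: 0.0
time_s: 2.25
eef_pos: [0.5068, 0.0206, 0.1401]
ee_rot: [0.343, -3.118, -0.001]
wrist_force: [-0.1, 0.9, -0.1]
finger_gap: 0.994
grip_force: 0.0
t 2.25 tcp [0.5068 0.0206 0.1401] twist -0.001 shift [-0.0017  0.0003  0.1361] q6 -1.82 gap mm 84.9
[[321.40208135 179.68091512]] [[276.1271719  282.96224529]]Traceback (most recent call last):
  File "<stdin>", line 5, in <module>
  File "h.py", line 27, in clip
    vx,vy,cx,cy=cv2.fitLine(q,cv2.DIST_HUBER,0,1e-4,1e-4).ravel(); d=np.array([vx,vy]); d*=np.sign(d@b)
                ~~~~~~~~~~~^^^^^^^^^^^^^^^^^^^^^^^^^^^^^^
cv2.error: OpenCV(4.12.0) /io/opencv/modules/imgproc/src/linefit.cpp:50: error: (-215:Assertion failed) count > 0 in function 'fitLine2D_wods'
```

View pics/w2.png

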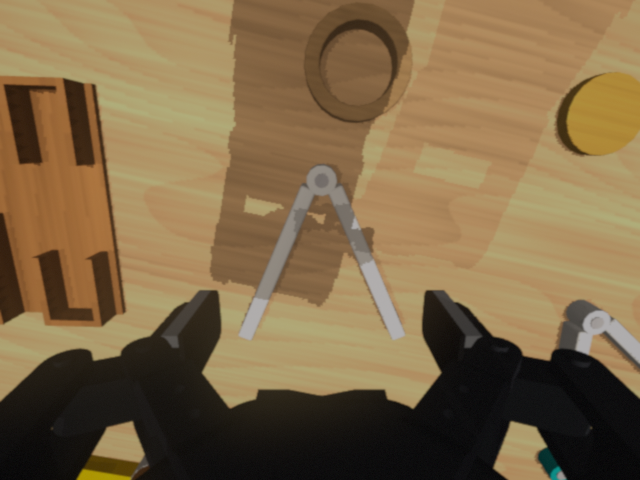

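The wrist view shows the hinge at (321,180), exactly where predicted, with the V centred between the fingers. The roll at (357,62) is clear. Next I descend and squeeze.

```bash
python3 -m jog '[{"x":-0.002,"y":0,"z":0.035,"twist":0,"jaw":0.085},{"x":0,"y":0,"z":0.035,"twist":0,"jaw":0.085},{"x":0,"y":0,"z":0.035,"twist":0,"jaw":0.085},{"x":0,"y":0,"z":0.020,"twist":0,"jaw":0.085},{"x":0,"y":0,"z":0.010,"twist":0,"jaw":0.085},{"x":0,"y":0,"z":0,"twist":0,"jaw":0.085}]' 30
python3 -m jog '[{"x":0,"y":0,"z":0,"twist":0,"jaw":0.07},{"x":0,"y":0,"z":0,"twist":0,"jaw":0.06},{"x":0,"y":0,"z":0,"twist":0,"jaw":0.05},{"x":0,"y":0,"z":0,"twist":0,"jaw":0.04},{"x":0,"y":0,"z":0,"twist":0,"jaw":0.03},{"x":0,"y":0,"z":0,"twist":0,"jaw":0.02},{"x":0,"y":0,"z":0,"twist":0,"jaw":0.02},{"x":0,"y":0,"z":0,"twist":0,"jaw":0.02}]'
python3 - <<'E'
from h import *
im,K,E=cam("wrist"); cv2.imwrite("pics/w3.png",im)
E
```

```text
time_s: 2.9
eef_pos: [0.5099, 0.0224, 0.0079]
ee_rot: [0.348, -3.122, -0.0]
wrist_force: [0.8, 0.1, 0.3]
finger_gap: 0.999
grip_force: 0.0
time_s: 3.7
eef_pos: [0.5098, 0.0218, 0.0077]
ee_rot: [0.347, -3.122, 0.0]
wrist_force: [-0.9, 0.1, 0.8]
finger_gap: 0.234
grip_force: 0.0
```

View pics/w3.png

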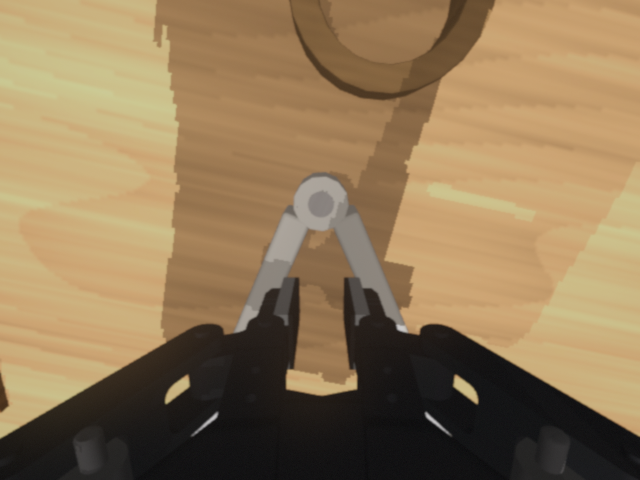

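The fingers closed over the bars without moving them: the hinge is at (320,203) and the V is unchanged. The open tips stand too high. I'll lift, open and go in lower.

```bash
python3 -m jog '[{"x":0,"y":0,"z":-0.025,"twist":0,"jaw":0.02},{"x":0,"y":0,"z":-0.03,"twist":0,"jaw":0.02},{"x":0,"y":0,"z":0,"twist":0,"jaw":0.085},{"x":0,"y":0,"z":0,"twist":0,"jaw":0.085},{"x":0,"y":0,"z":0,"twist":0,"jaw":0.085},{"x":0,"y":0,"z":0,"twist":0,"jaw":0.085},{"x":0,"y":0,"z":0,"twist":0,"jaw":0.085},{"x":0,"y":0,"z":0,"twist":0,"jaw":0.085}]'
python3 - <<'E'
from h import *
im,K,E=cam("wrist"); cv2.imwrite("pics/w4.png",im)
b=np.array([.976,.219]); plan(np.r_[np.array([.4706,.013])+.038*b,-.008],[-b[1],b[0]])
E
```

```text
time_s: 4.55
eef_pos: [0.5097, 0.0219, 0.0623]
ee_rot: [0.347, -3.122, -0.0]
wrist_force: [-0.9, 0.2, -0.4]
finger_gap: 0.997
grip_force: 0.0
t 4.6 tcp [0.5097 0.0219 0.0624] twist 0.0 shift [ 0.0021 -0.0001  0.0704] q6 -1.82 gap mm 85.2
```

View pics/w4.png

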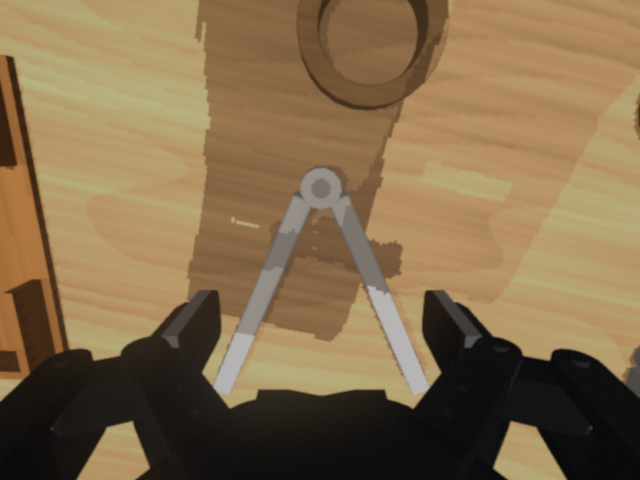

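Run:
```python
from h import *
im,K,E=cam("wrist"); p,M,s=tool()
print(K[0,0],"TCP cam",E@np.r_[p,1])
for back in(0,.013,.02,.026):
    for x in(-.011,.011): print(back,x,proj([p+M@[x,sg*.0425,-back] for sg in(1,-1)],K,E).round(0).tolist())
```

```text
340.7050690415386 TCP cam [-1.00199472e-04  1.88913931e-02  1.83398362e-01  1.00000000e+00]
0 -0.011 [[399.0, 290.0], [243.0, 290.0]]
0 0.011 [[401.0, 252.0], [241.0, 252.0]]
0.013 -0.011 [[404.0, 301.0], [238.0, 301.0]]
0.013 0.011 [[407.0, 260.0], [235.0, 260.0]]
0.02 -0.011 [[408.0, 307.0], [234.0, 307.0]]
0.02 0.011 [[411.0, 265.0], [231.0, 265.0]]
0.026 -0.011 [[411.0, 313.0], [231.0, 313.0]]
0.026 0.011 [[414.0, 270.0], [228.0, 270.0]]
```

The V is intact, with the hinge at (321,187). The visible tips look farther back than nominal, so I'll feel for the table with the fingers open, watching the force.

```bash
python3 -m jog '[{"x":0.002,"y":0,"z":0.03,"twist":0,"jaw":0.085},{"x":0,"y":0,"z":0.03,"twist":0,"jaw":0.085},{"x":0,"y":0,"z":0.005,"twist":0,"jaw":0.085},{"x":0,"y":0,"z":0.003,"twist":0,"jaw":0.085},{"x":0,"y":0,"z":0,"twist":0,"jaw":0.085}]' 30
python3 -m jog '[{"x":0,"y":0,"z":0.002,"twist":0,"jaw":0.085},{"x":0,"y":0,"z":0,"twist":0,"jaw":0.085}]'
python3 -m jog '[{"x":0,"y":0,"z":0.002,"twist":0,"jaw":0.085},{"x":0,"y":0,"z":0,"twist":0,"jaw":0.085}]'
```

```text
time_s: 5.15
eef_pos: [0.5084, 0.0214, -0.0045]
ee_rot: [-0.347, 3.121, -0.0]
wrist_force: [0.2, 0.4, -0.2]
finger_gap: 0.996
grip_force: 0.0
time_s: 5.35
eef_pos: [0.5083, 0.0214, -0.0066]
ee_rot: [-0.347, 3.121, -0.0]
wrist_force: [-0.4, 0.8, 0.4]
finger_gap: 0.996
grip_force: 0.0
time_s: 5.55
eef_pos: [0.5079, 0.0214, -0.0092]
ee_rot: [-0.347, 3.122, -0.0]
wrist_force: [0.6, -0.8, -0.7]
finger_gap: 0.993
grip_force: 0.0
```

```bash
python3 -m jog '[{"x":0,"y":0,"z":0,"twist":0,"jaw":0.065},{"x":0,"y":0,"z":0,"twist":0,"jaw":0.065},{"x":0,"y":0,"z":0,"twist":0,"jaw":0.065}]'
python3 -m jog '[{"x":0,"y":0,"z":-0.002,"twist":0,"jaw":0.05},{"x":0,"y":0,"z":-0.002,"twist":0,"jaw":0.05},{"x":0,"y":0,"z":0,"twist":0,"jaw":0.05}]'
python3 - <<'E'
from h import *
im,K,E=cam("wrist"); cv2.imwrite("pics/w5.png",im); cv2.imwrite("pics/sc5.png",cam("scene")[0])
E
```

```text
time_s: 5.85
eef_pos: [0.5079, 0.0214, -0.0093]
ee_rot: [0.347, -3.122, -0.0]
wrist_force: [0.2, -0.6, -0.3]
finger_gap: 0.76
grip_force: 0.0
time_s: 6.15
eef_pos: [0.5081, 0.0214, -0.0049]
ee_rot: [-0.347, 3.122, -0.0]
wrist_force: [0.0, -0.8, 0.2]
finger_gap: 0.589
grip_force: 0.0
```

View pics/w5.png

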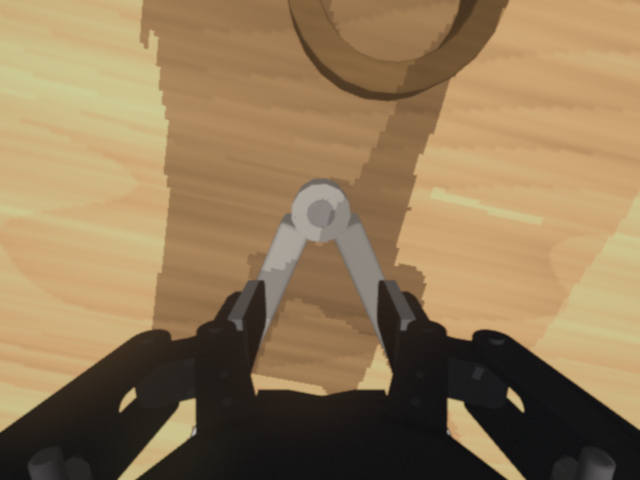

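The fingers cover the bars without touching them. The pad gap is 265–378 px for 50 mm, so the tips are about 30 mm higher than the reported TCP implies. I'll open and keep descending by feel.

```bash
python3 -m jog '[{"x":0,"y":0,"z":0,"twist":0,"jaw":0.085},{"x":0,"y":0,"z":0,"twist":0,"jaw":0.085},{"x":0,"y":0,"z":0,"twist":0,"jaw":0.085},{"x":0,"y":0,"z":0,"twist":0,"jaw":0.085}]'
python3 -m jog '[{"x":0,"y":0,"z":0.003,"twist":0,"jaw":0.085},{"x":0,"y":0,"z":0.003,"twist":0,"jaw":0.085},{"x":0,"y":0,"z":0,"twist":0,"jaw":0.085}]' | grep -E "pos|force"
python3 -m jog '[{"x":0,"y":0,"z":0.003,"twist":0,"jaw":0.085},{"x":0,"y":0,"z":0,"twist":0,"jaw":0.085}]' | grep -E "pos|force"
```

```text
time_s: 6.65
eef_pos: [0.5079, 0.0214, -0.0053]
ee_rot: [0.347, -3.122, 0.0]
wrist_force: [-0.0, -1.1, 0.6]
finger_gap: 0.994
grip_force: 0.0
eef_pos: [0.5076, 0.0214, -0.0119]
wrist_force: [-0.3, -0.3, -0.2]
grip_force: 0.0
eef_pos: [0.5077, 0.0214, -0.0147]
wrist_force: [-0.3, 0.3, -0.2]
grip_force: 0.0
```

Run:
```python
from h import *
im,K,E=cam("scene"); p,M,s=tool(); print(p,s["wrist_force"])
q=proj([p,p+M@[0,.0425,-.013],p+M@[0,-.0425,-.013]],K,E); print(q.round(1))
c=q[0]; x,y=int(c[0]),int(c[1]); o=cv2.resize(im[y-70:y+50,x-80:x+80],None,fx=5,fy=5,interpolation=2)
for u in q: cv2.circle(o,tuple(int(v) for v in (u-[x-80,y-70])*5),3,(0,0,255),-1)
cv2.imwrite("pics/s6.png",o)
```

```text
[ 0.50782433  0.02140605 -0.01449943] [-0.13173967 -0.01228011  0.09100165]
[[297.1 237.7]
 [312.2 223.7]
 [281.  244.4]]
```

View pics/s6.png

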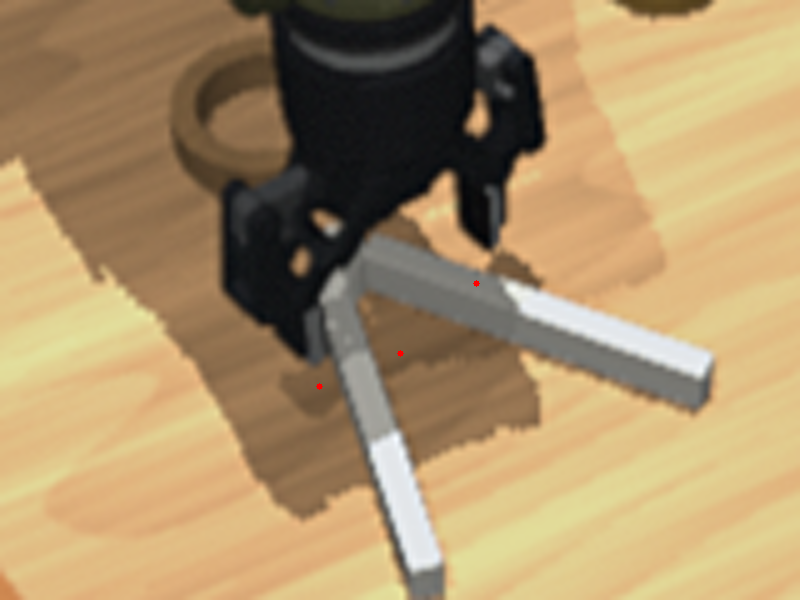

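The scene crop puts the tips at (310,350) and (490,245), about 35 crop px straight above the predicted red dots. That makes the fingertips about 24 mm higher than reported, so I'll go down further with force checks.

```bash
python3 -m jog '[{"x":0,"y":0,"z":0.005,"twist":0,"jaw":0.085},{"x":0,"y":0,"z":0.005,"twist":0,"jaw":0.085},{"x":0,"y":0,"z":0,"twist":0,"jaw":0.085}]' | grep -E "pos|force"
python3 -m jog '[{"x":0,"y":0,"z":0.003,"twist":0,"jaw":0.085},{"x":0,"y":0,"z":0.0,"twist":0,"jaw":0.085}]' | grep -E "pos|force"
python3 -m jog '[{"x":0,"y":0,"z":0.002,"twist":0,"jaw":0.085},{"x":0,"y":0,"z":0.0,"twist":0,"jaw":0.085}]' | grep -E "pos|force"
python3 -m jog '[{"x":0,"y":0,"z":0,"twist":0,"jaw":0.065},{"x":0,"y":0,"z":0,"twist":0,"jaw":0.065},{"x":0,"y":0,"z":0,"twist":0,"jaw":0.058}]' 20
```

```text
eef_pos: [0.5074, 0.0214, -0.0252]
wrist_force: [0.7, 0.4, -0.3]
grip_force: 0.0
eef_pos: [0.5078, 0.0214, -0.0276]
wrist_force: [0.4, 0.1, 0.2]
grip_force: 0.0
eef_pos: [0.5078, 0.0214, -0.0295]
wrist_force: [0.1, -0.5, 0.0]
grip_force: 0.0
time_s: 8.2
eef_pos: [0.5082, 0.0213, -0.029]
ee_rot: [-0.347, 3.122, -0.0]
wrist_force: [0.7, -1.6, 2.6]
finger_gap: 0.68
grip_force: 2.4
```

```bash
python3 -m jog '[{"x":0,"y":0,"z":-0.002,"twist":0,"jaw":0.05},{"x":0,"y":0,"z":-0.002,"twist":0,"jaw":0.045},{"x":0,"y":0,"z":-0.001,"twist":0,"jaw":0.04},{"x":0,"y":0,"z":-0.001,"twist":0,"jaw":0.035},{"x":0,"y":0,"z":0,"twist":0,"jaw":0.03},{"x":0,"y":0,"z":0,"twist":0,"jaw":0.025},{"x":0,"y":0,"z":0,"twist":0,"jaw":0.025},{"x":0,"y":0,"z":0,"twist":0,"jaw":0.025}]' 30
python3 - <<'E'
from h import *
im,K,E=cam("top"); h=cv2.cvtColor(im,cv2.COLOR_BGR2HSV)
m=((h[...,1]<45)&(h[...,2]>140)).astype(np.uint8)[200:320,230:380]
n,l,st,c=cv2.connectedComponentsWithStats(m)
for i in range(1,n):
    if st[i,4]>30: print(st[i].tolist(), cv2.minAreaRect((np.argwhere(l==i)[:,::-1]+[230,200]).astype(np.float32)))
im,K,E=cam("wrist"); cv2.imwrite("pics/w7.png",im)
E
```

```text
time_s: 9.0
eef_pos: [0.5081, 0.0214, -0.023]
ee_rot: [-0.346, 3.122, -0.0]
wrist_force: [-1.5, 0.1, 6.0]
finger_gap: 0.353
grip_force: 27.6
[70, 22, 16, 29, 316] ((307.2500305175781, 236.24998474121094), (28.38090705871582, 13.030921936035156), 83.6598129272461)
```

Gap is 30 mm at 27 N, so it has folded. I'll open slightly, rise, and measure the folded clip.

```bash
python3 -m jog '[{"x":0,"y":0,"z":0,"twist":0,"jaw":0.045},{"x":0,"y":0,"z":0,"twist":0,"jaw":0.045},{"x":0,"y":0,"z":-0.03,"twist":0,"jaw":0.055},{"x":0,"y":0,"z":-0.045,"twist":0,"jaw":0.06},{"x":0.02,"y":0,"z":-0.045,"twist":0,"jaw":0.06},{"x":0.04,"y":0,"z":-0.04,"twist":0,"jaw":0.06},{"x":0.04,"y":0,"z":0,"twist":0,"jaw":0.06},{"x":0,"y":0,"z":0,"twist":0,"jaw":0.06}]' 30 | grep pos
cat >> h.py <<'E'
def folded(im,K,E,box,z=.024,close=9):
    x0,y0,x1,y1=box; h=cv2.cvtColor(im,cv2.COLOR_BGR2HSV); k=np.zeros(im.shape[:2],np.uint8)
    k[y0:y1,x0:x1]=((h[...,1]<50)&(h[...,2]>110))[y0:y1,x0:x1]
    k=cv2.morphologyEx(k,cv2.MORPH_CLOSE,np.ones((close,close)))
    n,lab,st,_=cv2.connectedComponentsWithStats(k); k=lab==1+st[1:,4].argmax()
    P=(ray(np.argwhere(k)[:,::-1],K,E,z)[:,:2]*1000).astype(np.float32)
    c,s,a=cv2.minAreaRect(P); B=cv2.boxPoints((c,s,a))/1000
    e=(B[1]-B[0],B[2]-B[1]); d=max(e,key=np.linalg.norm); d=d/np.linalg.norm(d)
    if d[0]<0:d=-d
    return np.array(c)/1000,np.arctan2(d[1],d[0]),np.round(s,1),d
E
python3 - <<'E'
from h import *
im,K,E=cam("top"); print(folded(im,K,E,(260,205,350,315),close=3))
im,K,E=cam("wrist"); cv2.imwrite("pics/w8.png",im); print(folded(im,K,E,(150,60,480,388)))
E
```

```text
eef_pos: [0.4119, 0.0001, 0.1325]
(array([0.54150922, 0.02496135]), np.float32(0.10855238), array([178.7,  29.5]), array([0.994114  , 0.10833932], dtype=float32))
(array([0.51448395, 0.02209021]), np.float32(0.107766), array([124.8,  29. ]), array([0.99419886, 0.10755754], dtype=float32))
```

The clip is folded: top view 178.7 × 29.5 mm, centre (0.5415, 0.0250), yaw 0.108.

Run:
```python
from h import *
d=np.array([.9941,.1083]); plan([.5415,.0250,-.019],[-d[1],d[0]])
```

```text
t 10.0 tcp [4.149e-01 4.000e-04 1.325e-01] twist 0.112 shift [-0.1283  0.0108  0.1516] q6 -1.88 gap mm 60.2
```

```bash
python3 -m jog '[{"x":0,"y":0,"z":0,"twist":0.112,"jaw":0.06},{"x":-0.043,"y":0.0036,"z":0,"twist":0,"jaw":0.06},{"x":-0.043,"y":0.0036,"z":0,"twist":0,"jaw":0.06},{"x":-0.042,"y":0.0036,"z":0.03,"twist":0,"jaw":0.06},{"x":0,"y":0,"z":0.04,"twist":0,"jaw":0.06},{"x":0,"y":0,"z":0.02,"twist":0,"jaw":0.06},{"x":0,"y":0,"z":0,"twist":0,"jaw":0.06},{"x":0,"y":0,"z":0,"twist":0,"jaw":0.06}]' 30 | grep pos
python3 - <<'E'
from h import *
d=np.array([.9941,.1083]); plan([.5415,.0250,-.019],[-d[1],d[0]])
E
```

```text
eef_pos: [0.5402, 0.0251, 0.0432]
t 10.8 tcp [0.5402 0.0251 0.0432] twist 0.001 shift [-0.0013 -0.0002  0.0622] q6 -1.7 gap mm 60.0
```

```bash
python3 -m jog '[{"x":-0.001,"y":0,"z":0.03,"twist":0,"jaw":0.06},{"x":0,"y":0,"z":0.022,"twist":0,"jaw":0.06},{"x":0,"y":0,"z":0.010,"twist":0,"jaw":0.06},{"x":0,"y":0,"z":0,"twist":0,"jaw":0.045},{"x":0,"y":0,"z":0,"twist":0,"jaw":0.035},{"x":0,"y":0,"z":0,"twist":0,"jaw":0.02},{"x":0,"y":0,"z":0,"twist":0,"jaw":0.02},{"x":0,"y":0,"z":0,"twist":0,"jaw":0.02}]' 40
python3 -m jog '[{"x":0,"y":0,"z":-0.02,"twist":0,"jaw":0.02},{"x":0,"y":0,"z":-0.04,"twist":0,"jaw":0.02},{"x":0,"y":0,"z":-0.045,"twist":0,"jaw":0.02},{"x":0,"y":0,"z":0,"twist":0,"jaw":0.02}]' 40
python3 - <<'E'
from h import *
p,M,s=tool()
im,K,E=cam("top")
# case: top corners via brown mask
h=cv2.cvtColor(im,cv2.COLOR_BGR2HSV); sub=h[195:325,380:500]
print(np.median(h[250:270,436:444].reshape(-1,3),0),np.median(h[330:350,430:450].reshape(-1,3),0))
m=((sub[...,1]>150)).astype(np.uint8); m=cv2.morphologyEx(m,cv2.MORPH_OPEN,np.ones((3,3))); m=cv2.morphologyEx(m,cv2.MORPH_CLOSE,np.ones((5,5)))
n,l,st,_=cv2.connectedComponentsWithStats(m); i=1+st[1:,4].argmax()
r=cv2.minAreaRect((np.argwhere(l==i)[:,::-1]+[380,195]).astype(np.float32)); print(r,st[i])
B=ray(cv2.boxPoints(r),K,E,.03)[:,:2]; print(B.mean(0),np.linalg.norm(np.diff(B,axis=0),axis=1),np.arctan2(*(B[1]-B[0])[::-1]),np.arctan2(*(B[2]-B[1])[::-1]))
E
```

```text
time_s: 11.6
eef_pos: [0.5417, 0.025, -0.0172]
ee_rot: [-0.171, 3.134, -0.0]
wrist_force: [-0.8, 0.6, 8.0]
finger_gap: 0.325
grip_force: 40.5
time_s: 12.0
eef_pos: [0.5435, 0.025, 0.0926]
ee_rot: [-0.171, 3.127, -0.001]
wrist_force: [1.3, -0.0, -2.6]
finger_gap: 0.325
grip_force: 39.9
[ 14. 175. 142.] [ 21. 109. 159.]
((437.9307861328125, 257.76983642578125), (101.98802185058594, 73.10323333740234), 77.82854461669922) [  13    8   92  111 7043]
[ 0.55303579 -0.24097252] [0.15535444 0.21304918 0.15196662] -1.3613290187990534 -2.9679886529616875
```

Run:
```python
from h import *
plan([.5439,-.1978,.03],[-.1889,.982])
```

```text
t 12.05 tcp [0.5421 0.025  0.0895] twist -0.081 shift [ 0.0407 -0.219   0.0595] q6 -1.7 gap mm 27.4
```

```bash
python3 -m jog '[{"x":0,"y":0,"z":0,"twist":-0.081,"jaw":0.02},{"x":0.007,"y":-0.0365,"z":0,"twist":0,"jaw":0.02},{"x":0.007,"y":-0.0365,"z":0,"twist":0,"jaw":0.02},{"x":0.007,"y":-0.0365,"z":0,"twist":0,"jaw":0.02},{"x":0.007,"y":-0.0365,"z":0,"twist":0,"jaw":0.02},{"x":0.007,"y":-0.0365,"z":0,"twist":0,"jaw":0.02},{"x":0.006,"y":-0.0365,"z":0.02,"twist":0,"jaw":0.02},{"x":0,"y":0,"z":0.03,"twist":0,"jaw":0.02}]' 40|grep -E "pos|gap|grip"
python3 -m jog '[{"x":0,"y":0,"z":0.009,"twist":0,"jaw":0.02},{"x":0,"y":0,"z":0,"twist":0,"jaw":0.02},{"x":0,"y":0,"z":0,"twist":0,"jaw":0.02}]' 40|grep -E "pos|gap|grip"
python3 - <<'E'
from h import *
plan([.5439,-.1978,-.011],[-.1889,.982])
im,K,E=cam("wrist"); im2,K2,E2=cam("top")
# predicted slot outline (wall tops) drawn on both
c=np.array([.5524,-.242]);yw=.19;Rz=np.array([[np.cos(yw),-np.sin(yw)],[np.sin(yw),np.cos(yw)]])
def dr(o,K,E,f,q,off):
    for x0,x1,y0,y1 in((-.1,.1,.025,.065),(-.1,.048,-.065,-.025),(-.106,.106,-.077,.077)):
        P=np.array([[x0,y0],[x1,y0],[x1,y1],[x0,y1]])@Rz.T+c
        cv2.polylines(o,[((proj(np.c_[P,np.full(4,.03)],K,E)-off)*f).astype(int)],True,(0,0,255),1)
o=np.zeros((600,800,3),np.uint8)
A=cv2.resize(im2[195:330,385:495],None,fx=3.6,fy=3.6,interpolation=2); dr(A,K2,E2,3.6,0,np.array([385,195]))
B=cv2.resize(im,None,fx=.625,fy=.625,interpolation=3); dr(B,K,E,.625,0,np.zeros(2))
o[:A.shape[0],:A.shape[1]]=A; o[:B.shape[0],400:400+B.shape[1]]=B
cv2.imwrite("pics/hover.png",o)
E
```

```text
eef_pos: [0.5419, -0.2019, 0.036]
finger_gap: 0.321
grip_force: 39.9
eef_pos: [0.5421, -0.1972, 0.0279]
finger_gap: 0.316
grip_force: 40.0
t 13.15 tcp [ 0.5421 -0.1972  0.0279] twist 0.001 shift [-0.0016 -0.0009  0.0389] q6 -2.17 gap mm 27.0
```

View pics/hover.png

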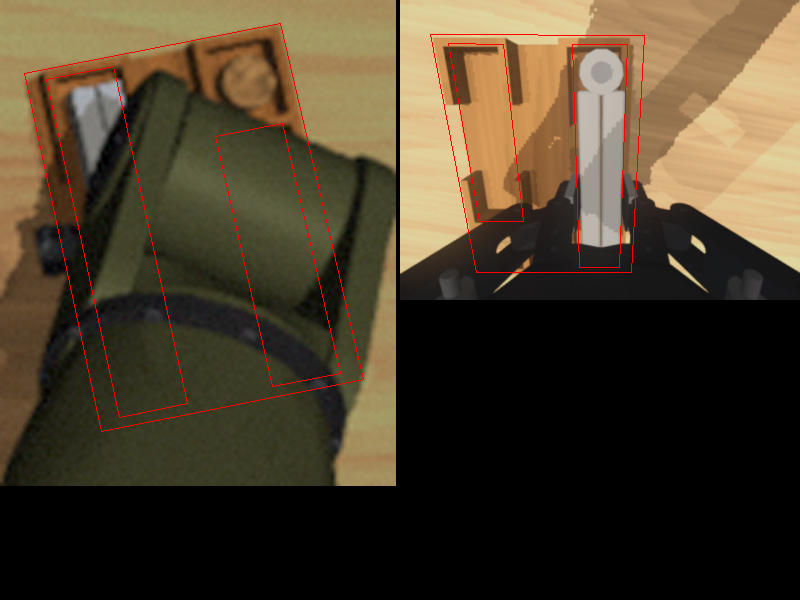

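The hover picture shows the folded clip over the long compartment (crop 578–625). The predicted outline is within a few mm of the walls. I'll check the wall edges numerically in the saved view.

Run:
```python
from h import *
im,K,E=cam("wrist")
c=np.array([.5524,-.242]);yw=.19;Rz=np.array([[np.cos(yw),-np.sin(yw)],[np.sin(yw),np.cos(yw)]])
inv=lambda px,z:((ray(px,K,E,z)[:,:2]-c)@Rz*1000).round(1).tolist()
g=cv2.GaussianBlur(im,(3,3),0).astype(float).mean(2)
for r in(110,130,150):
    d=np.diff(g[r,40:420]); e=[i+40 for i in range(1,len(d)-1) if abs(d[i])>9 and abs(d[i])>=abs(d[i-1]) and abs(d[i])>=abs(d[i+1])]
    print(r,[(x,int(d[x-40]),inv([[x+.5,r]],.03)[0]) for x in e])
for x in(100,130,150):
    d=np.diff(g[40:400,x]); e=[i+40 for i in range(1,len(d)-1) if abs(d[i])>9 and abs(d[i])>=abs(d[i-1]) and abs(d[i])>=abs(d[i+1])]
    print("col",x,[(y,int(d[y-40]),inv([[x,y+.5]],.03)[0]) for y in e])
```

```text
110 [(63, -13, [-82.8, -75.3]), (76, -28, [-82.8, -69.2]), (105, 21, [-82.8, -55.6]), (174, -28, [-82.9, -23.2]), (192, 20, [-82.9, -14.8]), (261, -15, [-82.9, 17.6]), (268, -12, [-82.9, 20.9]), (286, 25, [-82.9, 29.4]), (305, -9, [-83.0, 38.3]), (356, -27, [-83.0, 62.2])]
130 [(66, -12, [-73.8, -75.7]), (79, -28, [-73.8, -69.5]), (109, 20, [-73.9, -55.2]), (176, -29, [-73.9, -23.3]), (193, 22, [-73.9, -15.2]), (255, -14, [-74.0, 14.4]), (268, -13, [-74.0, 20.6]), (290, 23, [-74.0, 31.0]), (353, -25, [-74.0, 61.0])]
150 [(70, -16, [-64.6, -75.6]), (83, -27, [-64.6, -69.4]), (112, 20, [-64.6, -55.3]), (178, -25, [-64.7, -23.4]), (195, 21, [-64.7, -15.1]), (253, -15, [-64.7, 12.9]), (269, -13, [-64.7, 20.7]), (283, 25, [-64.7, 27.4]), (359, -22, [-64.8, 64.2])]
col 100 [(59, -16, [-104.3, -54.4]), (73, -30, [-98.5, -55.5]), (165, 25, [-57.3, -62.6]), (285, -25, [6.4, -73.7]), (288, 13, [8.2, -74.0]), (376, -38, [64.2, -83.8])]
col 130 [(59, -19, [-104.3, -40.9]), (73, -28, [-98.5, -41.7]), (82, 15, [-94.7, -42.3]), (85, 16, [-93.5, -42.5]), (271, -25, [-1.7, -56.3]), (354, 22, [49.3, -64.0]), (358, -27, [51.9, -64.4])]
col 150 [(59, -18, [-104.3, -31.8]), (73, -27, [-98.5, -32.6]), (82, 16, [-94.8, -33.1]), (85, 16, [-93.5, -33.3]), (332, -24, [35.0, -50.6])]
```

The wall edges agree with each other: 40.1 mm compartment width, 90.1 mm spacing. The case centre corrects to (0.5548, -0.2459). I'll shift, then lower with force checks.

```bash
python3 -m jog '[{"x":-0.0033,"y":-0.0052,"z":0,"twist":0,"jaw":0.02},{"x":0,"y":0,"z":0.01,"twist":0,"jaw":0.02},{"x":0,"y":0,"z":0,"twist":0,"jaw":0.02},{"x":0,"y":0,"z":0,"twist":0,"jaw":0.02}]' 40|grep -E "pos|wrist"
python3 -m jog '[{"x":0,"y":0,"z":0.006,"twist":0,"jaw":0.02},{"x":0,"y":0,"z":0.006,"twist":0,"jaw":0.02},{"x":0,"y":0,"z":0,"twist":0,"jaw":0.02}]' |grep -E "pos|wrist"
python3 - <<'E'
from h import *
plan([.5463,-.2017,-.011],[-.1889,.982])
E
```

```text
eef_pos: [0.5456, -0.2022, 0.0165]
wrist_force: [0.1, 1.0, -1.6]
eef_pos: [0.5454, -0.202, 0.0039]
wrist_force: [-0.2, -0.2, -2.1]
t 14.0 tcp [ 0.5454 -0.202   0.0039] twist 0.0 shift [-0.001   0.0001  0.0149] q6 -2.18 gap mm 27.5
```

```bash
python3 -m jog '[{"x":-0.001,"y":0,"z":0.006,"twist":0,"jaw":0.02},{"x":0,"y":0,"z":0.004,"twist":0,"jaw":0.02},{"x":0,"y":0,"z":0,"twist":0,"jaw":0.02}]' |grep -E "pos|wrist"
python3 -m jog '[{"x":0,"y":0,"z":0.003,"twist":0,"jaw":0.02},{"x":0,"y":0,"z":0,"twist":0,"jaw":0.02}]' |grep -E "pos|wrist"
```

```text
eef_pos: [0.5466, -0.2019, -0.0057]
wrist_force: [-0.1, -0.7, -1.5]
eef_pos: [0.5468, -0.2021, -0.0082]
wrist_force: [0.4, 0.6, -1.8]
```

```bash
python3 -m jog '[{"x":0,"y":0,"z":0.002,"twist":0,"jaw":0.02},{"x":0,"y":0,"z":0,"twist":0,"jaw":0.02}]' |grep -E "pos|wrist"
python3 -m jog '[{"x":0,"y":0,"z":0.0015,"twist":0,"jaw":0.02},{"x":0,"y":0,"z":0,"twist":0,"jaw":0.02}]' |grep -E "pos|wrist"
```

```text
eef_pos: [0.5468, -0.2021, -0.0101]
wrist_force: [-0.6, -1.2, -1.0]
eef_pos: [0.5471, -0.2022, -0.0111]
wrist_force: [-1.1, 0.5, 1.9]
```

It's touching the floor. I'll release, rise, and move off for a look.

```bash
python3 -m jog '[{"x":0,"y":0,"z":0,"twist":0,"jaw":0.038},{"x":0,"y":0,"z":0,"twist":0,"jaw":0.042},{"x":0,"y":0,"z":0,"twist":0,"jaw":0.042},{"x":0,"y":0,"z":-0.02,"twist":0,"jaw":0.042},{"x":0,"y":0,"z":-0.045,"twist":0,"jaw":0.042},{"x":0,"y":0,"z":-0.045,"twist":0,"jaw":0.06},{"x":0,"y":0.045,"z":-0.02,"twist":0,"jaw":0.085},{"x":0,"y":0.045,"z":0,"twist":0,"jaw":0.085}]' |grep -E "pos|wrist"
python3 -m jog '[{"x":0,"y":0.045,"z":0,"twist":0,"jaw":0.085},{"x":0,"y":0.045,"z":0,"twist":0,"jaw":0.085},{"x":0,"y":0.045,"z":0,"twist":0,"jaw":0.085},{"x":0,"y":0.045,"z":0,"twist":0,"jaw":0.085},{"x":0,"y":0.045,"z":0,"twist":0,"jaw":0.085},{"x":0,"y":0,"z":0,"twist":0,"jaw":0.085}]' |grep -E "pos|wrist"
python3 - <<'E'
from h import *
im,K,E=cam("top"); c,y,s,d=folded(im,K,E,(385,195,490,320),z=.03,close=3); print(c,y,s)
yw=.19;Rz=np.array([[np.cos(yw),-np.sin(yw)],[np.sin(yw),np.cos(yw)]]); print("err mm in slot axes",Rz.T@(c-[.5463,-.2017])*1000)
b=np.array([.792,.611]); plan(np.r_[np.array([.5438,.2951])+.036*b,.10],[-b[1],b[0]])
E
```

```text
eef_pos: [0.5309, -0.1136, 0.1218]
wrist_force: [0.7, -0.4, -0.8]
eef_pos: [0.4863, 0.1112, 0.1187]
wrist_force: [0.4, 0.6, 0.1]
[ 0.54683612 -0.2016541 ] 0.18858051 [178.7  29.4]
err mm in slot axes [ 0.53514161 -0.05617569]
t 16.35 tcp [0.4869 0.1092 0.1187] twist -0.463 shift [-0.1946  0.1124  0.0187] q6 -1.62 gap mm 85.1
```

The long clip is in place: folded, error under 1 mm, yaw 0.189. Next, the short clip.

```bash
python3 -m jog '[{"x":0,"y":0,"z":0,"twist":-0.116,"jaw":0.085},{"x":0,"y":0,"z":0,"twist":-0.116,"jaw":0.085},{"x":0,"y":0,"z":0,"twist":-0.116,"jaw":0.085},{"x":0,"y":0,"z":0,"twist":-0.115,"jaw":0.085},{"x":-0.039,"y":0.0225,"z":0,"twist":0,"jaw":0.085},{"x":-0.039,"y":0.0225,"z":0,"twist":0,"jaw":0.085},{"x":-0.039,"y":0.0225,"z":0,"twist":0,"jaw":0.085},{"x":-0.039,"y":0.0225,"z":0,"twist":0,"jaw":0.085}]' 30 |grep -E "pos|wrist"
python3 -m jog '[{"x":-0.039,"y":0.0225,"z":0,"twist":0,"jaw":0.085},{"x":0,"y":0,"z":0.02,"twist":0,"jaw":0.085},{"x":0,"y":0,"z":0,"twist":0,"jaw":0.085},{"x":0,"y":0,"z":0,"twist":0,"jaw":0.085}]' |grep -E "pos|wrist"
python3 - <<'E'
from h import *
b=np.array([.792,.611]); plan(np.r_[np.array([.5438,.2951])+.036*b,-.028],[-b[1],b[0]])
im,K,E=cam("wrist"); h=cv2.cvtColor(im,cv2.COLOR_BGR2HSV)
print("pin pred",proj([.5438,.2951,.024],K,E))
m=((h[...,1]<50)&(h[...,2]>110))
for r in(230,250,270,290,310): 
    x=np.flatnonzero(m[r,222:420])+222; print(r,(x.min(),x.max(),x[len(x)//2]) if len(x) else None)
E
```

```text
eef_pos: [0.5577, 0.274, 0.1185]
wrist_force: [0.2, -0.6, -0.3]
eef_pos: [0.574, 0.3137, 0.0984]
wrist_force: [0.5, 0.2, 0.4]
t 17.55 tcp [0.574  0.3137 0.0984] twist -0.005 shift [-0.0009  0.0037  0.1264] q6 -1.78 gap mm 84.8
pin pred [[326.30508515 187.74525555]]
230 (np.int64(287), np.int64(364), np.int64(306))
250 (np.int64(279), np.int64(372), np.int64(355))
270 (np.int64(270), np.int64(381), np.int64(363))
290 (np.int64(262), np.int64(390), np.int64(372))
310 (np.int64(253), np.int64(398), np.int64(271))
```

```bash
python3 -m jog '[{"x":-0.001,"y":0.0037,"z":0,"twist":-0.005,"jaw":0.085},{"x":0,"y":0,"z":0.03,"twist":0,"jaw":0.085},{"x":0,"y":0,"z":0.035,"twist":0,"jaw":0.085},{"x":0,"y":0,"z":0.03,"twist":0,"jaw":0.085},{"x":0,"y":0,"z":0.02,"twist":0,"jaw":0.085},{"x":0,"y":0,"z":0.007,"twist":0,"jaw":0.085},{"x":0,"y":0,"z":0.003,"twist":0,"jaw":0.085},{"x":0,"y":0,"z":0,"twist":0,"jaw":0.085}]' 30 |grep -E "pos|wrist"
python3 - <<'E'
from h import *
b=np.array([.792,.611]); plan(np.r_[np.array([.5438,.2951])+.036*b,-.028],[-b[1],b[0]])
E
python3 -m jog '[{"x":0,"y":0,"z":0,"twist":0,"jaw":0.065},{"x":0,"y":0,"z":0,"twist":0,"jaw":0.065},{"x":0,"y":0,"z":0,"twist":0,"jaw":0.058}]' 20 |grep -E "pos|force|gap"
```

```text
eef_pos: [0.5729, 0.3187, -0.0253]
wrist_force: [0.6, 0.4, -0.3]
t 18.4 tcp [ 0.5729  0.3187 -0.0253] twist 0.001 shift [ 0.0015 -0.0009  0.0027] q6 -1.78 gap mm 84.8
eef_pos: [0.5729, 0.3188, -0.0255]
wrist_force: [-0.1, -0.6, 2.5]
finger_gap: 0.68
grip_force: 1.6
```

```bash
python3 -m jog '[{"x":0,"y":0,"z":-0.001,"twist":0,"jaw":0.05},{"x":0,"y":0,"z":-0.001,"twist":0,"jaw":0.045},{"x":0,"y":0,"z":-0.001,"twist":0,"jaw":0.04},{"x":0,"y":0,"z":-0.001,"twist":0,"jaw":0.035},{"x":0,"y":0,"z":-0.001,"twist":0,"jaw":0.03},{"x":0,"y":0,"z":0,"twist":0,"jaw":0.025},{"x":0,"y":0,"z":0,"twist":0,"jaw":0.025},{"x":0,"y":0,"z":0,"twist":0,"jaw":0.025}]' 30 |grep -E "pos|force|gap"
python3 -m jog '[{"x":0,"y":0,"z":0,"twist":0,"jaw":0.045},{"x":0,"y":0,"z":0,"twist":0,"jaw":0.045},{"x":0,"y":0,"z":-0.03,"twist":0,"jaw":0.055},{"x":0,"y":0,"z":-0.045,"twist":0,"jaw":0.06},{"x":0.02,"y":0,"z":-0.045,"twist":0,"jaw":0.06},{"x":0.04,"y":0,"z":-0.03,"twist":0,"jaw":0.06},{"x":0.04,"y":0,"z":0,"twist":0,"jaw":0.06},{"x":0,"y":0,"z":0,"twist":0,"jaw":0.06}]' 30 | grep pos
python3 - <<'E'
from h import *
im,K,E=cam("top"); c,y,s,d=folded(im,K,E,(115,200,205,280),close=3); print(c,y,s)
plan([c[0],c[1],-.017],[-d[1],d[0]])
E
```

```text
eef_pos: [0.5724, 0.3187, -0.0213]
wrist_force: [-1.2, -0.3, 2.6]
finger_gap: 0.332
grip_force: 30.7
eef_pos: [0.4902, 0.2554, 0.1288]
[0.58198157 0.32613953] 0.6427652 [120.4  29. ]
t 20.35 tcp [0.4921 0.2566 0.1291] twist 0.015 shift [-0.1136  0.0018  0.1461] q6 -1.81 gap mm 59.8
```

The measured length of 120 mm means it's partly hidden. I'll back off and look again.

```bash
python3 -m jog '[{"x":0.03,"y":-0.03,"z":0,"twist":0,"jaw":0.06},{"x":0.03,"y":-0.03,"z":0,"twist":0,"jaw":0.06},{"x":0,"y":0,"z":0,"twist":0,"jaw":0.06},{"x":0,"y":0,"z":0,"twist":0,"jaw":0.06}]' 30 | grep pos
python3 - <<'E'
from h import *
im,K,E=cam("top"); c,y,s,d=folded(im,K,E,(115,200,205,285),close=3); print(c,y,s)
plan([c[0],c[1],-.017],[-d[1],d[0]])
E
```

```text
eef_pos: [0.4834, 0.1732, 0.1286]
[0.58392578 0.32759552] 0.64276534 [115.9  29. ]
t 20.8 tcp [0.4832 0.1738 0.1285] twist 0.015 shift [-0.1727  0.0628  0.1456] q6 -1.95 gap mm 59.9
```

```bash
sed -i 's/\[...,2\]>110))\[y0/[...,2]>v))[y0/; s/close=9):/close=9,v=110):/' h.py
python3 - <<'E'
from h import *
im,K,E=cam("top")
for v in(90,70,55):
    c,y,s,d=folded(im,K,E,(115,200,205,285),close=3,v=v); print(v,c,y,s)
plan([.5785,.3235,-.017],[-.5994,.8004])
E
```

```text
90 [0.5842868  0.32709259] 0.6495963 [116.   29.4]
70 [0.58389166 0.32656155] 0.6485791 [117.2  29.8]
55 [0.58415253 0.32621384] 0.64959574 [117.2  30.6]
t 20.85 tcp [0.4831 0.1741 0.1284] twist 0.016 shift [-0.1659  0.0624  0.1455] q6 -1.95 gap mm 60.2
```

```bash
python3 -m jog '[{"x":-0.0415,"y":0.0156,"z":0,"twist":0.016,"jaw":0.06},{"x":-0.0415,"y":0.0156,"z":0,"twist":0,"jaw":0.06},{"x":-0.0415,"y":0.0156,"z":0,"twist":0,"jaw":0.06},{"x":-0.0415,"y":0.0156,"z":0,"twist":0,"jaw":0.06},{"x":0,"y":0,"z":0.03,"twist":0,"jaw":0.06},{"x":0,"y":0,"z":0,"twist":0,"jaw":0.06},{"x":0,"y":0,"z":0,"twist":0,"jaw":0.06}]' 30 | grep pos
python3 - <<'E'
from h import *
plan([.5785,.3235,-.016],[-.5994,.8004])
im,K,E=cam("wrist"); h=cv2.cvtColor(im,cv2.COLOR_BGR2HSV); g=h[...,2].astype(int)
d=np.array([.8004,.5994]); c=np.array([.5785,.3235])
print("pred pin, end",proj([np.r_[c-.052*d,.024],np.r_[c-.065*d,.024]],K,E).round(1).tolist())
x=int(proj([np.r_[c-.052*d,.024]],K,E)[0,0])
print("col sat",[(r,int(h[r,x,1]),int(g[r,x])) for r in range(100,260,8)])
m=(h[...,1]<70)
for r in(200,220,240,260): q=np.flatnonzero(m[r,230:410])+230; print(r,q.min() if len(q) else None,q.max() if len(q) else None)
E
```

```text
eef_pos: [0.5768, 0.3233, 0.0981]
t 21.55 tcp [0.5768 0.3233 0.0981] twist 0.0 shift [-0.0017 -0.0009  0.1141] q6 -1.76 gap mm 59.9
pred pin, end [[320.1, 166.3], [320.1, 147.3]]
col sat [(100, 123, 147), (108, 122, 148), (116, 122, 153), (124, 124, 142), (132, 122, 148), (140, 122, 142), (148, 98, 136), (156, 26, 160), (164, 22, 129), (172, 22, 129), (180, 26, 158), (188, 52, 122), (196, 61, 125), (204, 63, 122), (212, 58, 119), (220, 66, 119), (228, 70, 117), (236, 67, 115), (244, 70, 109), (252, 66, 104)]
200 300 339
220 300 338
240 301 338
260 302 338
```

The wrist view confirms it: knuckle end at row 149 (147 predicted), clip centred on column 320. Now I grasp.

```bash
python3 -m jog '[{"x":-0.001,"y":-0.001,"z":0.035,"twist":0,"jaw":0.06},{"x":0,"y":0,"z":0.04,"twist":0,"jaw":0.06},{"x":0,"y":0,"z":0.03,"twist":0,"jaw":0.06},{"x":0,"y":0,"z":0.010,"twist":0,"jaw":0.06},{"x":0,"y":0,"z":0,"twist":0,"jaw":0.045},{"x":0,"y":0,"z":0,"twist":0,"jaw":0.035},{"x":0,"y":0,"z":0,"twist":0,"jaw":0.02},{"x":0,"y":0,"z":0,"twist":0,"jaw":0.02}]' 40 | grep -E "pos|force|gap"
python3 -m jog '[{"x":0,"y":0,"z":0,"twist":0,"jaw":0.02},{"x":0,"y":0,"z":-0.02,"twist":0,"jaw":0.02},{"x":0,"y":0,"z":-0.045,"twist":0,"jaw":0.02},{"x":0,"y":0,"z":-0.045,"twist":0,"jaw":0.02},{"x":0,"y":0,"z":0,"twist":0.118,"jaw":0.02},{"x":0,"y":0,"z":0,"twist":0.118,"jaw":0.02},{"x":0,"y":0,"z":0,"twist":0.118,"jaw":0.02},{"x":0,"y":0,"z":0,"twist":0.1,"jaw":0.02}]' | grep -E "pos|force|gap"
python3 - <<'E'
from h import *
plan([.5378,-.2950,.04],[-.1889,.982])
E
```

```text
eef_pos: [0.5803, 0.3234, -0.0136]
wrist_force: [0.1, -1.6, 7.2]
finger_gap: 0.315
grip_force: 40.6
eef_pos: [0.5791, 0.323, 0.0951]
wrist_force: [0.0, 0.9, -0.5]
finger_gap: 0.317
grip_force: 39.7
t 23.2 tcp [0.5791 0.323  0.0951] twist -0.007 shift [ 0.1574 -0.5991  0.0545] q6 -1.3 gap mm 27.1
```

```bash
python3 -m jog '[{"x":0.0105,"y":-0.04,"z":0,"twist":-0.007,"jaw":0.02},{"x":0.0105,"y":-0.04,"z":0,"twist":0,"jaw":0.02},{"x":0.0105,"y":-0.04,"z":0,"twist":0,"jaw":0.02},{"x":0.0105,"y":-0.04,"z":0,"twist":0,"jaw":0.02},{"x":0.0105,"y":-0.04,"z":0,"twist":0,"jaw":0.02},{"x":0.0105,"y":-0.04,"z":0,"twist":0,"jaw":0.02},{"x":0.0105,"y":-0.04,"z":0,"twist":0,"jaw":0.02},{"x":0.0105,"y":-0.04,"z":0,"twist":0,"jaw":0.02}]' 40 | grep -E "pos|gap"
python3 -m jog '[{"x":0.0105,"y":-0.04,"z":0,"twist":0,"jaw":0.02},{"x":0.0105,"y":-0.04,"z":0,"twist":0,"jaw":0.02},{"x":0.0105,"y":-0.04,"z":0,"twist":0,"jaw":0.02},{"x":0.0105,"y":-0.04,"z":0,"twist":0,"jaw":0.02},{"x":0.0105,"y":-0.04,"z":0,"twist":0,"jaw":0.02},{"x":0.0105,"y":-0.04,"z":0,"twist":0,"jaw":0.02},{"x":0.0105,"y":-0.039,"z":0,"twist":0,"jaw":0.02},{"x":0,"y":0,"z":0.03,"twist":0,"jaw":0.02}]' 40 | grep -E "pos|gap"
python3 -m jog '[{"x":0,"y":0,"z":0.02,"twist":0,"jaw":0.02},{"x":0,"y":0,"z":0,"twist":0,"jaw":0.02},{"x":0,"y":0,"z":0,"twist":0,"jaw":0.02}]' 40 | grep -E "pos|gap"
python3 - <<'E'
from h import *
plan([.5378,-.2950,.025],[-.1889,.982])
p,M,s=tool(); im,K,E=cam("wrist"); h=cv2.cvtColor(im,cv2.COLOR_BGR2HSV); m=h[...,1]<70
x=320; col=np.flatnonzero(m[60:380,x])+60; print("clip rows",col.min(),col.max())
b=proj([p+M@[.065,0,-.019-.0],p+M@[.065,0,-.002],p+M@[.065,0,.010]],K,E); print("pred end rows top at several z",b.round(1).tolist())
for r in(200,230): q=np.flatnonzero(m[r,270:370])+270; print(r,q.min(),q.max())
c=np.array([.5548,-.2459]);yw=.19;Rz=np.array([[np.cos(yw),-np.sin(yw)],[np.sin(yw),np.cos(yw)]])
inv=lambda px,z:((ray(px,K,E,z)[:,:2]-c)@Rz*1000).round(1).tolist()
g=cv2.GaussianBlur(im,(3,3),0).astype(float).mean(2)
for r in(120,140):
    d=np.diff(g[r,200:520]); print(r,[(i+200,int(d[i]),inv([[i+200.5,r]],.03)[0]) for i in range(1,len(d)-1) if abs(d[i])>12 and abs(d[i])>=abs(d[i-1]) and abs(d[i])>=abs(d[i+1])])
E
```

```text
eef_pos: [0.5583, -0.009, 0.0951]
finger_gap: 0.317
eef_pos: [0.5415, -0.3011, 0.0682]
finger_gap: 0.316
eef_pos: [0.5407, -0.2954, 0.045]
finger_gap: 0.32
t 25.1 tcp [ 0.5407 -0.2954  0.045 ] twist 0.005 shift [0.0028 0.001  0.02  ] q6 -2.33 gap mm 27.3
clip rows 148 379
pred end rows top at several z [[321.0, 147.3], [321.0, 146.6], [321.0, 146.3]]
200 292 351
230 286 356
120 [(297, -13, [-101.2, -58.6]), (433, -14, [-101.6, 12.0])]
140 [(285, -23, [-91.2, -65.1])]
```

Consistent: clip end at row 148 (147 predicted), and the compartment wall edge reads -65.1 (-65 nominal). I'll lower it in.

```bash
python3 -m jog '[{"x":0.0028,"y":0.001,"z":0,"twist":0.005,"jaw":0.02},{"x":0,"y":0,"z":0.018,"twist":0,"jaw":0.02},{"x":0,"y":0,"z":0.01,"twist":0,"jaw":0.02},{"x":0,"y":0,"z":0,"twist":0,"jaw":0.02}]' 40|grep -E "pos|wrist"
python3 -m jog '[{"x":0,"y":0,"z":0.006,"twist":0,"jaw":0.02},{"x":0,"y":0,"z":0.006,"twist":0,"jaw":0.02},{"x":0,"y":0,"z":0,"twist":0,"jaw":0.02}]' |grep -E "pos|wrist"
python3 -m jog '[{"x":0,"y":0,"z":0.005,"twist":0,"jaw":0.02},{"x":0,"y":0,"z":0.003,"twist":0,"jaw":0.02},{"x":0,"y":0,"z":0,"twist":0,"jaw":0.02}]' |grep -E "pos|wrist"
python3 -m jog '[{"x":0,"y":0,"z":0.002,"twist":0,"jaw":0.02},{"x":0,"y":0,"z":0,"twist":0,"jaw":0.02}]' |grep -E "pos|wrist"
```

```text
eef_pos: [0.5368, -0.2944, 0.0147]
wrist_force: [-0.6, 0.5, -1.3]
eef_pos: [0.537, -0.2947, 0.0029]
wrist_force: [-1.2, 0.3, -0.8]
eef_pos: [0.5371, -0.2947, -0.0049]
wrist_force: [0.5, -0.0, -1.9]
eef_pos: [0.5373, -0.2948, -0.0066]
wrist_force: [-0.2, -0.5, 0.2]
```

```bash
python3 -m jog '[{"x":0,"y":0,"z":0.001,"twist":0,"jaw":0.02},{"x":0,"y":0,"z":0,"twist":0,"jaw":0.02}]' |grep -E "pos|wrist"
python3 -m jog '[{"x":0,"y":0,"z":0,"twist":0,"jaw":0.038},{"x":0,"y":0,"z":0,"twist":0,"jaw":0.042},{"x":0,"y":0,"z":0,"twist":0,"jaw":0.042},{"x":0,"y":0,"z":-0.02,"twist":0,"jaw":0.042},{"x":0,"y":0,"z":-0.045,"twist":0,"jaw":0.042},{"x":0,"y":0,"z":-0.045,"twist":0,"jaw":0.05},{"x":0,"y":0.045,"z":-0.02,"twist":0,"jaw":0.05},{"x":0,"y":0.045,"z":0,"twist":0,"jaw":0.05}]' |grep -E "pos|wrist"
python3 -m jog '[{"x":0,"y":0.045,"z":0,"twist":0,"jaw":0.05},{"x":0,"y":0.045,"z":0,"twist":0,"jaw":0.05},{"x":0,"y":0.045,"z":0,"twist":0,"jaw":0.05},{"x":0,"y":0.045,"z":0,"twist":0,"jaw":0.05},{"x":0,"y":0.045,"z":0,"twist":0,"jaw":0.05},{"x":0,"y":0.045,"z":0,"twist":0,"jaw":0.05},{"x":0,"y":0.045,"z":0,"twist":0,"jaw":0.05},{"x":0,"y":0,"z":0,"twist":0,"jaw":0.05}]' |grep -E "pos|wrist"
python3 - <<'E'
from h import *
im,K,E=cam("top"); h=cv2.cvtColor(im,cv2.COLOR_BGR2HSV); k=((h[...,1]<50)&(h[...,2]>100)).astype(np.uint8); z=np.zeros_like(k); z[195:320,385:490]=k[195:320,385:490]
z=cv2.morphologyEx(z,cv2.MORPH_CLOSE,np.ones((3,3))); n,l,st,_=cv2.connectedComponentsWithStats(z)
yw=.19;Rz=np.array([[np.cos(yw),-np.sin(yw)],[np.sin(yw),np.cos(yw)]])
for i in range(1,n):
    if st[i,4]<100: continue
    P=(ray(np.argwhere(l==i)[:,::-1],K,E,.03)[:,:2]*1000).astype(np.float32); c,s,a=cv2.minAreaRect(P)
    c=np.array(c)/1000; print(c.round(4),np.round(s,1),round(a,1),[(Rz.T@(c-t)*1000).round(1).tolist() for t in([.5463,-.2017],[.5378,-.2950])])
cv2.imwrite("pics/end.png",im)
o=cv2.imread("pics/top0.png"); print("changed px jars/cork",[int((cv2.absdiff(im,o)[y0:y1,x0:x1].max(2)>40).sum()) for x0,y0,x1,y1 in((190,120,380,190),(445,208,463,228))])
E
```

```text
eef_pos: [0.5373, -0.2949, -0.0075]
wrist_force: [0.0, 0.1, -1.4]
eef_pos: [0.5211, -0.2066, 0.1259]
wrist_force: [0.4, 0.3, 0.7]
eef_pos: [0.4597, 0.1068, 0.1228]
wrist_force: [0.4, -0.1, -0.4]
[ 0.5466 -0.2016] [179.   29.7] 10.8 [[0.3, 0.0], [26.3, 90.0]]
[ 0.536  -0.2944] [129.4  29.5] 11.3 [[-27.7, -89.1], [-1.7, 0.9]]
changed px jars/cork [0, 0]
```

Both clips measure folded (179 × 29.7 and 129.4 × 29.5 mm) and centred within 2 mm. The jars and cork are unchanged, so I'm handing the job in.

```bash
python3 -c "
from rig import robot; print(robot.close_job())"
```

```text
the job is handed in; nothing more can be done
None
```

Both clips are folded and lying in their own compartments, within about 2 mm of centre in the last top view; the jars and cork had not moved, and the job was handed in at about 28 s of the 64 s (verdict not shown).

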